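# Set the forge air gate by clicks and start the blower

## Robot

A 6-joint arm with a two-finger parallel gripper is mounted at the origin on the work surface. World frame = base frame: x ahead of the robot, y to its left, z up, the work surface at z = 0. Lengths are in mm, angles in rad, forces in N, time in s.
With the tool pointing down it reaches from about 350 to 875 mm from the base axis. Payload 4.2 kg.
Tool frame: the origin (TCP) lies midway between the tips of the shut fingers; the grasp point (between the pads) lies 19 mm behind it; z points along the fingers, y is the direction in which the jaws open and shut (so a half turn about z gives the same grasp; the last joint's range is limited). The gripper opens to 85 mm and grips with 20 to 120 N. Pads are 22 mm wide; open, the fingers measure 114 mm over their backs; the gripper's body (76 mm by 85 mm) begins 54 mm behind the grasp point. The pads swing forward as they close: fully open they stand 13 mm farther back than shut.
Start: joints at [-0.917, 0.385, 0.008, 0, -1.194, -0.259], TCP at [240.403, -576.893, 231.312] pointing down, gripper open.
Joint ranges: [-3.14, 3.14], [-1.21, 2.06], [-1.07, 1.41], [-3.16, 2.05], [-2.99, -0.16], [-3.1, 3.1]. Speed limits (rad/s): [2.79, 2.79, 3.14, 3.14, 3.14, 3.14].

## Interface

Orientations are given as a unit quaternion [x, y, z, w].
In Python, from bench import arm gives the robot as it stands.
- The arm moves only by the tool send_rows, never from a script. Its arguments are lists of equal length, an entry for each row: "translation": the shift along the tool's x, y, z in mm, a list of three; "dr": the turn, a rotation vector about the tool's x, y, z in degrees, a list of three; "grip": the finger opening in mm, from 0 to 85.4. In form: {"translation": [[dx, dy, dz], ...], "dr": [[ax, ay, az], ...], "grip": [grip, ...]}. A call has exactly 5 rows; each row shifts and turns the commanded pose from where the row before left it, along the tool's axes as they then stand; what a row does not reach is not made up. A row lasts 1/8 s, in which the tool goes at most 62.5 mm and 10.7 degrees, less where a joint would pass 70% of its speed; a pose out of reach is approached as far as the arm can. A call with a gripper value outside its range is refused whole. The fingers move at their own pace and stop on an object; the grip force is fixed at half the most. Time passes only in rows, so rows that do not move let the fingers close, or fill a call up. It gives the time, the measured TCP pose, the force and the opening at its end, in the units of the state.
- arm.read_state(): the state, without advancing time (a new reading comes with each control period).
- arm.get_image(name): name is "scene" or "side" or "wrist"; returns the picture (480x640x3 uint8, red, green, blue); there is no depth.
- arm.camera_info(name): a dict with "fx", "fy", "cx", "cy" (pixels), "cam_to_world" (4x4, takes a point from camera to world coordinates). Camera axes: x right, y down, z forward; pixel columns grow to the right and rows downward; lengths in mm; the calibration is good to about 2 mm. The wrist camera is an equidistant fisheye: a pixel r from the principal point sees the ray r / f radians off the axis. A picture is of the moment at which its call begins: read the wrist's pose just before it. camera_info takes no time and is no camera call; for the wrist camera it gives the pose at the moment of the call.
- arm.job_done(): hands the job in, once; it reports no verdict.
Trained networks look in the newest picture that a camera, given by its name, has taken for a name from the list of things; names that differ only in an ending like _2 or _b are one class to them, and where a whole thing is asked for, a point or a joint stands for the part that bears it (a point fixed in the world has none). Each returns a list of dicts, best first, with "confidence" (0 to 1); they miss things now and then, are a little off and sometimes report something else, mostly with a low value. They report only what shows in the picture. A call takes as long as a camera call.
- arm.search_frame(thing, camera): "xyz" ([x, y, z] in mm, in world coordinates, good to about 4 mm: the middle of the surface that is visible of it).
- arm.place_of(thing, camera): "xyz" ([x, y, z] in mm, in world coordinates, good to about 4 mm: a listed point, or the origin of a listed thing).
The state is a dict: "clock": time; "joints": joint angles; "joint_vel": joint speeds; "joint_efforts": joint torques, N m; "position": TCP position; "ee_rot": TCP orientation; "contact_force": force on the tool from outside, world axes, zero at the start; "wrist_torque": the same for the moment, N m; "gripper_width": finger opening in mm.
Only numpy, scipy, OpenCV 4.12 (cv2) and the standard library are available. Lean on these libraries where they do the work, as an engineer would, in place of code of your own. Each camera call takes 0.05 s, during which the arm holds its last target.

## Task

Get the forge ready for heating: gently push the red paddle of its air gate from the shut end through the clicks, one, two, and stop in the third click, never letting it go past there. Then press the green button all the way to start the blower and take the hand away. Only touch and push: leave the blue gate shut, and do not move or pick up anything else on the bench.

Things in the scene. Friction and masses are not known exactly. Their poses are not given: they have to be found in the camera images.
- forge_gate: The forge's air gate, the one with the red paddle: grey block fixed to the bench, 60 (x) by 170 (y) by 60 high; a duct leaves its +x side (to x = +120, 56 high). Origin: centre of underside. The paddle slides along the block's y above it, at x = 0; brass marks 20 apart show its six resting places. Shut (start) at y = -50, opens to +y. Stands left or right, turned up to 0.5 rad.
- forge_lever (a joint): Travel of the red paddle in m along the gate's +y: 0 shut (start), a click every 0.020 (third at 0.060, five in all), stop at 0.101. Sprung detents: the push needed rises to about 4 to 7 N 5 mm out of a resting place and falls to nearly nothing half way; from just past there (11 mm) the paddle runs ahead by itself into the next place and stays (within 1 mm). Short of half way it springs back.
- forge_lever_top (a point): Middle of the top face of the red paddle, 110 above the bench. The paddle is 28 wide (gate x), 14 thick (gate y, the direction of travel) and 42 tall (68 to 110 above the bench), on a thin stem.
- tin_gate: The other air gate, the same but with a blue paddle: grey block fixed to the bench, 60 (x) by 170 (y) by 60 high; a duct leaves its +x side (to x = +120, 56 high). Origin: centre of underside. The paddle slides along the block's y above it, at x = 0; brass marks 20 apart show its six resting places. Leave its paddle shut.
- tin_lever (a joint): Travel of the blue paddle in m, 0 shut (start), grows along that gate's +y; must stay shut.
- tin_lever_top (a point): Middle of the top face of the blue paddle, 110 above the bench; same sizes as the red one.
- switch_box: Yellow switch box fixed to the bench between the gates, 70 by 50 by 35 high, with a green push button in a black housing in the middle of its top. Origin: centre of underside.
- blower_button (a joint): Press of the green button in m: 0 out, 0.006 fully down; a spring of about 5 N at the bottom brings it back. It counts as pressed beyond 0.0045.
- blower_button_top (a point): Centre of the top of the green button (28 across), which is pressed straight down.
- copper_cup: loose copper cup, 60 across and 70 high, in front of the switch box; origin centre of underside; leave alone
- hammer: loose hammer lying left-right on the robot's side of the bench, to the robot's right; leave alone
- brush: loose brush lying left-right on the robot's side of the bench, to the robot's left; leave alone
- copper_jug: loose copper jug, 96 across and 115 high, on the robot's right; origin centre of underside; leave alone
- clay_pot: loose brown clay pot, 84 across and 75 high, on the robot's left; origin centre of underside; leave alone
- flux_jar: loose amber glass jar, 66 across and 90 high, behind the switch box; origin centre of underside; leave alone

How it is judged:
By the outcome, as a careful person would: the job done as asked, in the order asked, and still so for the second after the job is handed in, with the robot touching nothing.
It also fails if it takes over 64 s, if anything falls off the work surface, if the arm or the gripper's body presses on something with over 40 N, if the wrist force passes 120 N, or if a joint passes its speed limit or range.

## Working session

There is one attempt and no reset: what is moved stays moved. The work goes in short steps, Python scripts to look and compute and a tool call to move; the robot and the scene stay as the last step left them, time stands still between calls to the robot, and variables do not carry over. Pictures are saved under pics/ and viewed, and the job is handed in when it is done.

Besides the shell and the picture viewer there is one more tool, called after "Request:" by a JSON object that holds its "op" and its "data". send_rows: Moves the arm, as the interface text tells. Its arguments: {"type":"object","properties":{"translation":{"type":"array"},"dr":{"type":"array"},"grip":{"type":"array"}},"required":["translation","dr","grip"]}

```bash
mkdir -p pics; ls; cat > h.py <<'E'
from bench import arm
import numpy as np, cv2
from scipy.spatial.transform import Rotation as R
def snap(n,f):
    im=arm.get_image(n); cv2.imwrite(f'pics/{f}.png',im[:,:,::-1]); return im
def proj(n,P):
    c=arm.camera_info(n); T=np.linalg.inv(np.array(c['cam_to_world'])); p=T[:3,:3]@np.array(P)+T[:3,3]
    return c['fx']*p[0]/p[2]+c['cx'],c['fy']*p[1]/p[2]+c['cy']
def ray(n,u,v,z):
    c=arm.camera_info(n);T=np.array(c['cam_to_world'])
    d=T[:3,:3]@np.array([(u-c['cx'])/c['fx'],(v-c['cy'])/c['fy'],1]);o=T[:3,3]
    return o+d*(z-o[2])/d[2]
E
python3 - <<'E'
from h import *
np.set_printoptions(precision=1,suppress=True)
for n in ['scene','side']:
    snap(n,n+'0')
    print(n,np.array(arm.camera_info(n)['cam_to_world'])[:3,3])
    for t in ['forge_lever_top','forge_gate','tin_lever_top','tin_gate','blower_button_top','copper_cup','flux_jar','copper_jug','clay_pot']:
        print(t,[(np.array(r['xyz']),r['confidence']) for r in arm.place_of(t,n)[:2]])
print(arm.read_state())
E
```

```text
pics
scene [1491.3 -157.5 1203.4]
forge_lever_top [(array([343.9, 318.8,  -0.6]), 0.47)]
forge_gate [(array([ 564.5, -192.6,   -0.4]), 0.86)]
tin_lever_top [(array([520.9, 180.7, 107.8]), 0.67)]
tin_gate [(array([516.6, 232.5,  -0.8]), 0.73)]
blower_button_top [(array([437.6,  11.4,   2.2]), 0.72), (array([ 565.3, -191.3,    2. ]), 0.5)]
copper_cup [(array([440.8,  12. ,  -1.2]), 0.6), (array([ 564.8, -192.9,   -2.1]), 0.41)]
flux_jar [(array([692.2, -25.5,   4.1]), 0.84), (array([516.8, 231.5,   1.8]), 0.27)]
copper_jug [(array([ 556.1, -427.8,   -0.7]), 0.97)]
clay_pot [(array([559.7, 417.7,   1. ]), 0.67)]
side [ 96.6 389.8 765. ]
forge_lever_top [(array([ 548. , -236.6,  109.6]), 0.69)]
forge_gate [(array([ 568.2, -189.7,   -0.9]), 0.96)]
tin_lever_top [(array([521.6, 183.5, 111.9]), 0.76)]
tin_gate [(array([515.4, 235.4,  -1.4]), 0.93)]
blower_button_top [(array([588. ,   7.2,  55.8]), 0.59), (array([521. , 182.4, 112.6]), 0.21)]
copper_cup [(array([439.8,  12.7,   0.6]), 0.82)]
flux_jar [(array([694. , -31.3,   0.6]), 0.78), (array([ 554. , -425.2,    1.6]), 0.19)]
copper_jug [(array([ 557. , -424.6,    2.9]), 0.71)]
clay_pot [(array([560.1, 422.1,  -2.4]), 0.89)]
{'clock': 1.0, 'joints': array([-0.9,  0.4,  0. ,  0. , -1.2, -0.3]), 'joint_vel': array([-0.,  0., -0.,  0., -0., -0.]), 'joint_efforts': array([  0. , -39.2,  18.9,   4.2,  -0. ,  -0. ]), 'position': array([ 240.4, -576.9,  231.3]), 'ee_rot': array([-0.2,  1. , -0. ,  0. ]), 'contact_force': array([-0.3,  0.1,  0.1]), 'wrist_torque': array([ 0., -0., -0.]), 'gripper_width': 85.41272243280439}
```

View pics/scene0.png

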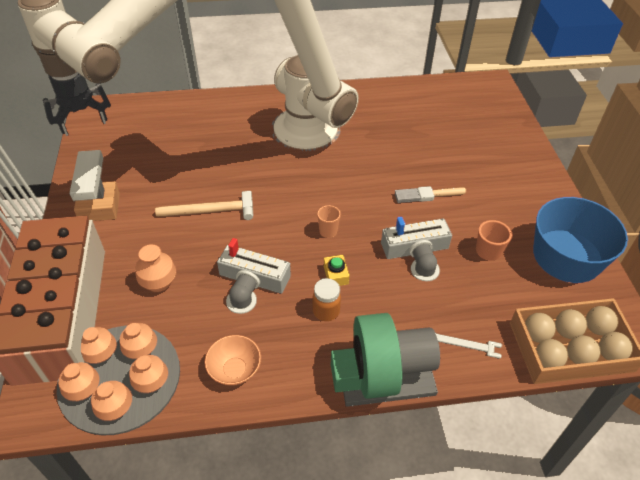

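View pics/side0.png

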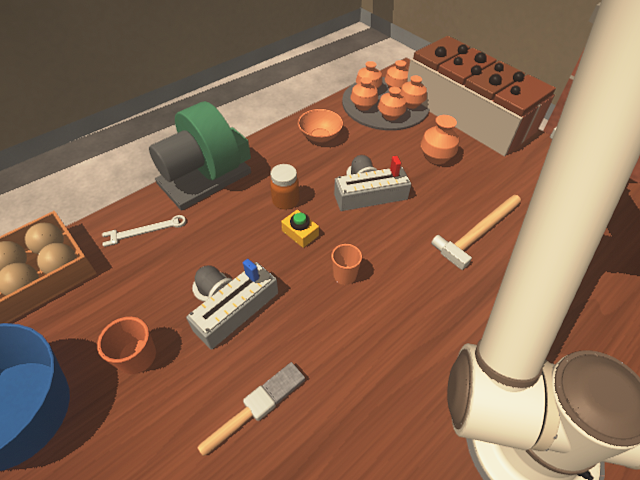

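Red gate is on the robot's right (scene px ~(253,268), paddle at (234,248)), the switch at (337,265), blue gate on the left. Next I refine the gate's yaw.

```bash
python3 - <<'E'
from h import *
np.set_printoptions(precision=1,suppress=True)
x,y=566,-191; th=-0.37
def W(g,z):
    c,s=np.cos(th),np.sin(th); return [x+c*g[0]-s*g[1],y+s*g[0]+c*g[1],z]
for n,(u0,v0) in {'scene':(205,225),'side':(320,145)}.items():
    im=snap(n,n+'1')[:,:,::-1]; k=8
    # red centroid
    b=im.astype(int); m=(b[:,:,2]>120)&(b[:,:,1]<50)&(b[:,:,0]<50); m[:v0]=0;m[v0+75:]=0;m[:,:u0]=0;m[:,u0+100:]=0
    vs,us=np.nonzero(m); print(n,len(us),us.mean(),vs.mean(),'model paddle centre',proj(n,W((0,-50),89)))
    c=cv2.resize(im[v0:v0+75,u0:u0+100],None,fx=k,fy=k,interpolation=cv2.INTER_CUBIC)
    def L(P,col):
        q=[proj(n,p) for p in P]; q=np.array([[(a-u0+.5)*k,(b_-v0+.5)*k] for a,b_ in q]).astype(int); cv2.polylines(c,[q],True,col,1)
    L([W(g,60) for g in [(-30,-85),(30,-85),(30,85),(-30,85)]],(255,0,255))
    L([W(g,110) for g in [(-14,-57),(14,-57),(14,-43),(-14,-43)]],(255,255,0))
    L([W(g,0) for g in [(-30,-85),(-30,85)]],(0,255,0))
    cv2.imwrite(f'pics/{n}_crop.png',c)
E
```

```text
scene 38 231.8421052631579 251.28947368421052 model paddle centre (np.float64(232.20055502933457), np.float64(249.18511444224842))
side 103 394.6601941747573 168.16504854368932 model paddle centre (np.float64(394.16743976444366), np.float64(164.59306814265187))
```

View pics/scene_crop.png

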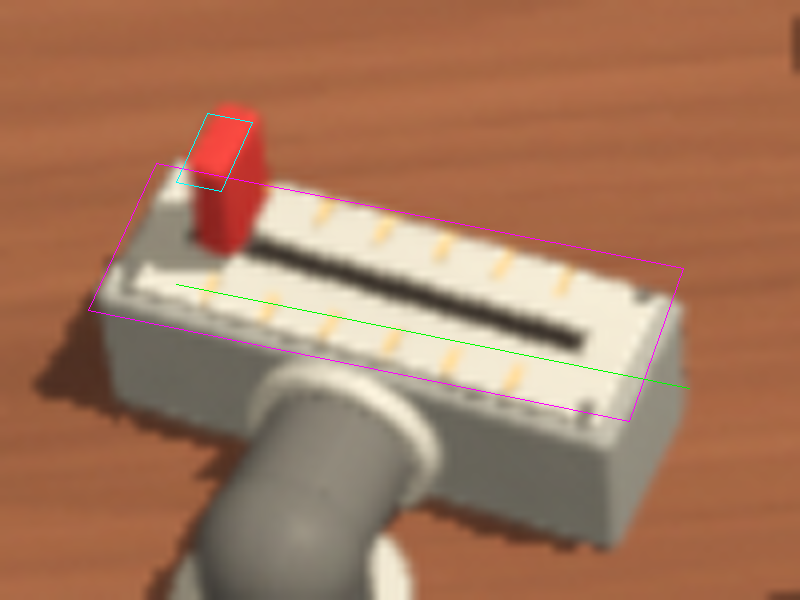

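View pics/side_crop.png

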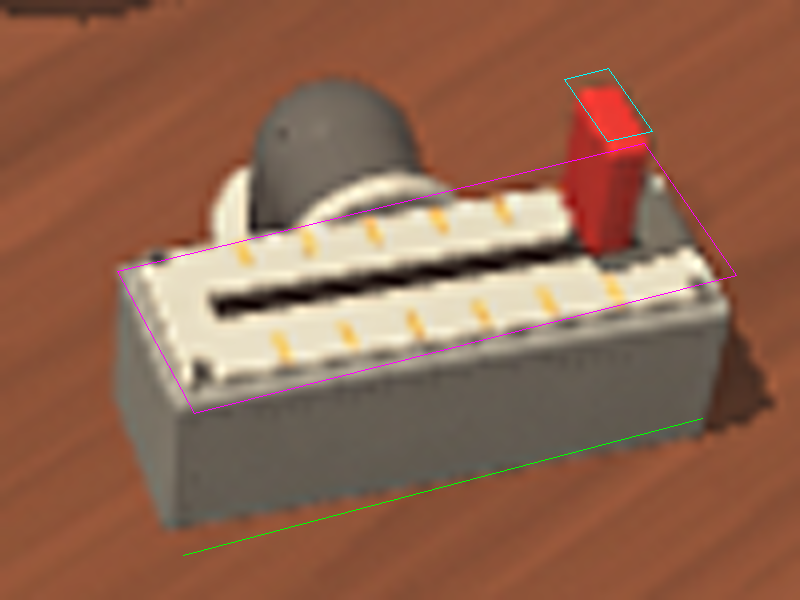

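```bash
python3 - <<'E'
from h import *
from scipy.optimize import least_squares
np.set_printoptions(precision=3,suppress=True)
D={'scene':((205,225),[((615,548),(30,85,0)),((612,445),(30,85,60)),((683,308),(-30,85,60)),((102,295),(30,-85,60)),((180,165),(-30,-85,60)),((195,174),(14,-57,110)),((240,180),(14,-43,110)),((262,112),(-14,-43,110)),((220,108),(-14,-57,110))]),
'side':((320,145),[((180,408),(-30,85,60)),((118,268),(30,85,60)),((728,300),(-30,-85,60)),((168,528),(-30,85,0)),((700,438),(-30,-85,0)),((582,88),(14,-43,110)),((618,88),(14,-57,110)),((645,148),(-14,-57,110)),((607,152),(-14,-43,110))])}
def res(p,cams):
    c,s=np.cos(p[2]),np.sin(p[2]); o=[]
    for n in cams:
        (u0,v0),L=D[n]
        for (a,b),g in L:
            q=proj(n,[p[0]+c*g[0]-s*g[1],p[1]+s*g[0]+c*g[1],g[2]]); o+= [q[0]-(a/8+u0-.5),q[1]-(b/8+v0-.5)]
    return np.array(o)
for cams in (['scene'],['side'],['scene','side']):
    r=least_squares(res,[566,-191,-.37],args=(cams,)); p=r.x
    print(cams,p,np.sqrt(np.mean(r.fun**2)),'paddle',p[0]+50*np.sin(p[2]),p[1]-50*np.cos(p[2])); print(r.fun.reshape(-1,2).T)
E
```

```text
['scene'] [ 568.14  -189.49    -0.468] 0.9956082582110213 paddle 545.5930095670227 -234.11803089990525
[[ 1.103  0.54   0.871 -0.863  0.028 -1.312 -1.543  0.664  0.575]
 [ 1.933  0.067 -1.443 -0.248 -1.726 -0.118  0.674  0.743 -0.264]]
['side'] [ 565.201 -189.394   -0.452] 0.8296062514052648 paddle 543.3533840028684 -234.36832183147294
[[-0.548 -0.25   1.183 -0.307  0.361 -1.373 -0.114  1.086 -0.01 ]
 [-0.73  -1.244 -0.362  2.069  0.248  0.269 -0.732 -0.177  0.362]]
['scene', 'side'] [ 566.425 -189.677   -0.46 ] 0.9875044924410096 paddle 544.2295843710701 -234.48033322572618
[[ 1.156  0.596  0.735 -0.983 -0.267 -1.45  -1.664  0.457  0.353 -1.007
  -0.494  0.882 -0.745  0.075 -1.585 -0.311  0.794 -0.319]
 [ 1.187 -0.689 -2.211 -0.56  -2.072 -0.512  0.245  0.301 -0.672 -1.276
  -1.784 -0.49   1.531  0.122  0.028 -0.94  -0.377  0.129]]
```

```bash
cat >> h.py <<'E'
def goto(P,yawx_deg=None,gx=None):
    "remaining shift in tool axes after turn, and turn about tool z; yawx = world heading of tool x, pointing down"
    s=arm.read_state(); r=R.from_quat(s['ee_rot']); M=r.as_matrix()
    a=np.radians(yawx_deg); X=np.array([np.cos(a),np.sin(a),0]); Z=np.array([0,0,-1.]); T=np.stack([X,np.cross(Z,X),Z],1)
    rv=np.degrees((r.inv()*R.from_matrix(T)).as_rotvec()); d=np.array(P)-s['position']
    return d, M.T@d, T.T@d, rv
E
python3 - <<'E'
from h import *
np.set_printoptions(precision=2,suppress=True)
print(R.from_quat(arm.read_state()['ee_rot']).as_matrix())
for a in (63,63-180): print(goto([525,-273,200],a))
E
```

```text
[[-0.92 -0.38  0.  ]
 [-0.38  0.92 -0.  ]
 [-0.   -0.   -1.  ]]
(array([284.58, 303.89, -31.33]), array([-379.57,  171.05,   31.33]), array([399.96, 115.6 ,  31.33]), array([ -0.  ,   0.  , 139.62]))
(array([284.58, 303.89, -31.33]), array([-379.57,  171.05,   31.33]), array([-399.96, -115.6 ,   31.33]), array([ -0.  ,  -0.  , -40.38]))
```

Request:
{"op": "send_rows", "data": {"translation": [[0,0,0],[0,0,0],[0,0,0],[0,0,0],[0,0,0]], "dr": [[0,0,-10],[0,0,-10],[0,0,-10],[0,0,-9.8],[0,0,0]], "grip": [0,0,0,0,0]}}

```text
clock: 1.72
position: [240.4, -576.9, 231.3]
ee_rot: [-0.517, 0.856, 0.0, 0.0]
contact_force: [-0.3, 0.2, -0.3]
gripper_width: -0.2
```

Request:
{"op": "send_rows", "data": {"translation": [[-40,-12,3],[-40,-12,3],[-40,-12,3],[-40,-12,3],[-40,-12,3]], "dr": [[0,0,0],[0,0,0],[0,0,0],[0,0,0],[0,0,0]], "grip": [0,0,0,0,0]}}

```text
clock: 2.35
position: [387.1, -426.4, 216.4]
ee_rot: [-0.517, 0.856, -0.0, 0.0]
contact_force: [-0.2, -0.5, -0.1]
gripper_width: 0.0
```

Request:
{"op": "send_rows", "data": {"translation": [[-40,-12,3],[-40,-12,3],[-40,-12,3],[-40,-12,3],[-30,0,0]], "dr": [[0,0,0],[0,0,0],[0,0,0],[0,0,0],[0,0,0]], "grip": [0,0,0,0,0]}}

```text
clock: 2.98
position: [517.9, -279.9, 203.9]
ee_rot: [-0.517, 0.856, 0.0, -0.0]
contact_force: [0.7, -0.6, 0.0]
gripper_width: -0.2
```

```bash
python3 - <<'E'
from h import *
np.set_printoptions(precision=2,suppress=True)
s=arm.read_state();print(s['clock'],s['position'],s['contact_force'],s['gripper_width'],s['joints'])
print(goto([525,-273,200],-116.4))
print(arm.camera_info('wrist'))
snap('wrist','w1');snap('side','s1')
E
```

```text
2.975 [ 517.92 -279.91  203.91] [ 0.66 -0.58  0.03] -0.2292488839749276 [-0.22  0.34 -0.13  0.   -1.1  -0.26]
(array([ 7.08,  6.91, -3.91]), array([-9.41, -3.05,  3.91]), array([-9.33, -3.27,  3.91]), array([ 0.01, -0.  , -1.31]))
{'fx': 371.64829954431775, 'fy': 371.64829954431775, 'cx': 319.87080864775373, 'cy': 239.1344869484227, 'cam_to_world': array([[  -0.88,    0.45,    0.12,  487.23],
       [   0.47,    0.85,    0.23, -339.74],
       [  -0.  ,    0.26,   -0.97,  346.63],
       [   0.  ,    0.  ,    0.  ,    1.  ]])}
```

View pics/w1.png

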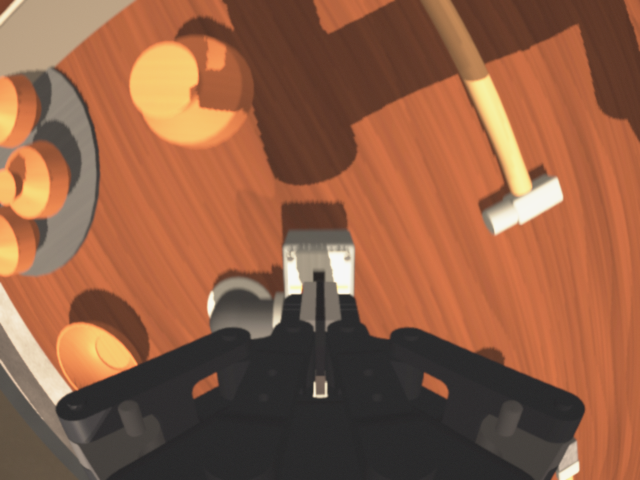

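View pics/s1.png

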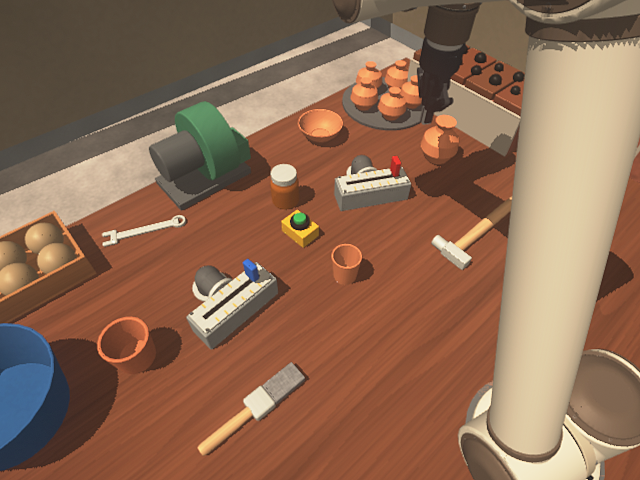

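```bash
cat >> h.py <<'E'
def wray(u,v,z):
    c=arm.camera_info('wrist');T=np.array(c['cam_to_world']); x=(u-c['cx'])/c['fx'];y=(v-c['cy'])/c['fy'];r=np.hypot(x,y)+1e-12
    d=T[:3,:3]@np.array([x/r*np.sin(r),y/r*np.sin(r),np.cos(r)]);o=T[:3,3]
    return o+d*(z-o[2])/d[2]
E
python3 - <<'E'
from h import *
np.set_printoptions(precision=2,suppress=True)
im=cv2.imread('pics/w1.png')[220:320,270:370]; cv2.imwrite('pics/w1c.png',cv2.resize(im,None,fx=6,fy=6,interpolation=cv2.INTER_CUBIC))
a=wray(284,245,60);b=wray(354,245,60);d=a-b;print(a,b,np.linalg.norm(d),np.degrees(np.arctan2(d[1],d[0])),(a+b)/2)
th=-.46
for p in ((30,-85),(-30,-85)): print(566.4+np.cos(th)*p[0]-np.sin(th)*p[1],-189.7+np.sin(th)*p[0]+np.cos(th)*p[1])
E
```

```text
[ 551.44 -279.53   60.  ] [ 501.48 -253.37   60.  ] 56.39107314644308 -27.628377188242958 [ 526.46 -266.45   60.  ]
555.5459858336966 -279.18290549863525
501.782835982165 -252.54601908070404
```

View pics/w1c.png

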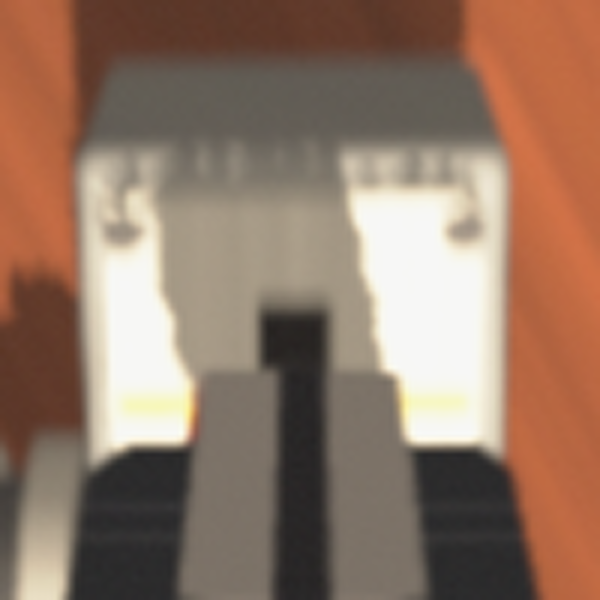

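```bash
python3 - <<'E'
from h import *
np.set_printoptions(precision=2,suppress=True)
s=arm.read_state();M=R.from_quat(s['ee_rot']).as_matrix()
print(M)
for P in ([544.2,-234.5,85],[526.5,-266.5,85],[528.6,-265.9,85]): print(M.T@(np.array(P)-s['position']))
E
```

```text
[[-0.46 -0.89  0.  ]
 [-0.89  0.46  0.  ]
 [-0.   -0.   -1.  ]]
[-51.6   -2.51 119.21]
[-15.05  -1.61 119.2 ]
[-16.55  -3.2  119.2 ]
```

Request:
{"op": "send_rows", "data": {"translation": [[0,-2.4,30],[0,0,30],[0,0,30],[0,0,29],[0,0,0]], "dr": [[0,0,0],[0,0,0],[0,0,0],[0,0,0],[0,0,0]], "grip": [0,0,0,0,0]}}

```text
clock: 3.7
position: [516.8, -282.5, 83.2]
ee_rot: [-0.517, 0.856, 0.002, -0.002]
contact_force: [-0.4, 0.2, 0.5]
gripper_width: -0.2
```

Request:
{"op": "send_rows", "data": {"translation": [[-6,0,0],[-6,0,0],[-6,0,0],[-5,0,0],[0,0,0]], "dr": [[0,0,0],[0,0,0],[0,0,0],[0,0,0],[0,0,0]], "grip": [0,0,0,0,0]}}

```text
clock: 4.32
position: [529.8, -261.5, 85.6]
ee_rot: [-0.519, 0.855, -0.0, 0.0]
contact_force: [-0.9, -0.9, -0.3]
gripper_width: -0.1
```

```bash
python3 - <<'E'
from h import *
np.set_printoptions(precision=2,suppress=True)
s=arm.read_state();print(s['clock'],s['position'],s['contact_force'])
im=snap('side','s2');cv2.imwrite('pics/s2c.png',cv2.resize(im[110:220,320:460,::-1],None,fx=5,fy=5,interpolation=cv2.INTER_CUBIC))
im=snap('scene','c2');cv2.imwrite('pics/c2c.png',cv2.resize(im[200:300,190:310,::-1],None,fx=5,fy=5,interpolation=cv2.INTER_CUBIC))
E
```

```text
4.325 [ 529.83 -261.47   85.57] [-0.9  -0.85 -0.31]
```

View pics/s2c.png

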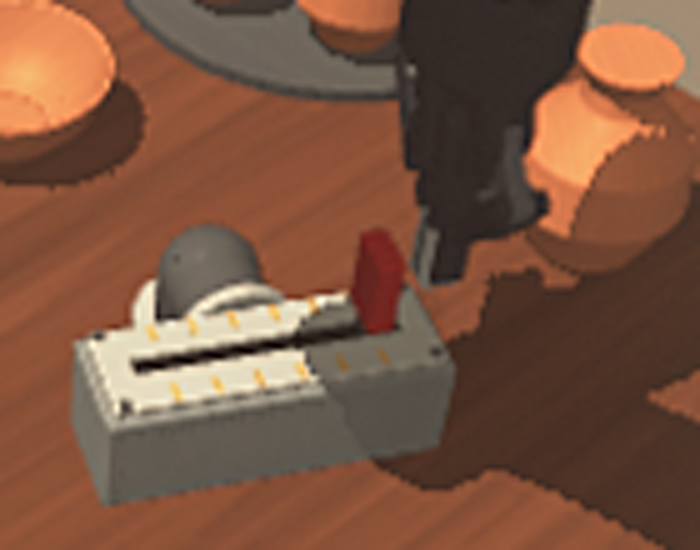

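View pics/c2c.png

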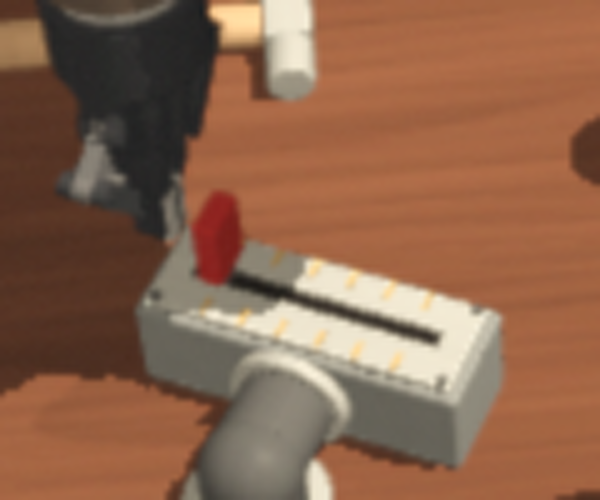

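Finger pad sits just short of the red paddle (side crop ~(440,255) vs paddle ~(400,270)), in line. Creep forward watching the force.

Request:
{"op": "send_rows", "data": {"translation": [[-2,0,0],[-2,0,0],[-1,0,0],[-1,0,0],[0,0,0]], "dr": [[0,0,0],[0,0,0],[0,0,0],[0,0,0],[0,0,0]], "grip": [0,0,0,0,0]}}

```text
clock: 5.05
position: [532.3, -256.6, 85.3]
ee_rot: [-0.518, 0.855, 0.0, -0.0]
contact_force: [0.7, 0.2, 0.4]
gripper_width: 0.1
```

Request:
{"op": "send_rows", "data": {"translation": [[-1,0,0],[-1,0,0],[0,0,0],[0,0,0],[0,0,0]], "dr": [[0,0,0],[0,0,0],[0,0,0],[0,0,0],[0,0,0]], "grip": [0,0,0,0,0]}}

```text
clock: 5.68
position: [533.2, -254.9, 85.3]
ee_rot: [-0.518, 0.855, 0.0, 0.0]
contact_force: [-0.1, 0.4, 0.4]
gripper_width: -0.3
```

Request:
{"op": "send_rows", "data": {"translation": [[-1,0,0],[-1,0,0],[0,0,0],[0,0,0],[0,0,0]], "dr": [[0,0,0],[0,0,0],[0,0,0],[0,0,0],[0,0,0]], "grip": [0,0,0,0,0]}}

```text
clock: 6.3
position: [534.1, -253.1, 85.3]
ee_rot: [-0.518, 0.855, 0.0, -0.0]
contact_force: [0.3, -0.3, 0.0]
gripper_width: -0.1
```

Request:
{"op": "send_rows", "data": {"translation": [[-1,0,0],[-1,0,0],[0,0,0],[0,0,0],[0,0,0]], "dr": [[0,0,0],[0,0,0],[0,0,0],[0,0,0],[0,0,0]], "grip": [0,0,0,0,0]}}

```text
clock: 6.92
position: [535.0, -251.3, 85.3]
ee_rot: [-0.518, 0.855, -0.0, -0.0]
contact_force: [0.1, -1.9, 0.7]
gripper_width: 0.2
```

Request:
{"op": "send_rows", "data": {"translation": [[-1,0,0],[-1,0,0],[0,0,0],[0,0,0],[0,0,0]], "dr": [[0,0,0],[0,0,0],[0,0,0],[0,0,0],[0,0,0]], "grip": [0,0,0,0,0]}}

```text
clock: 7.55
position: [535.8, -249.7, 85.3]
ee_rot: [-0.518, 0.855, -0.0, -0.0]
contact_force: [-1.3, -3.6, 0.3]
gripper_width: -0.1
```

Contact begins at about 34 mm of commanded advance. Push on through the first click.

Request:
{"op": "send_rows", "data": {"translation": [[-1,0,0],[-1,0,0],[-1,0,0],[-1,0,0],[-1,0,0]], "dr": [[0,0,0],[0,0,0],[0,0,0],[0,0,0],[0,0,0]], "grip": [0,0,0,0,0]}}

```text
clock: 8.18
position: [538.0, -245.5, 85.3]
ee_rot: [-0.518, 0.855, -0.0, -0.0]
contact_force: [-2.3, -4.6, 0.2]
gripper_width: 0.2
```

Request:
{"op": "send_rows", "data": {"translation": [[-1,0,0],[-1,0,0],[-1,0,0],[0,0,0],[0,0,0]], "dr": [[0,0,0],[0,0,0],[0,0,0],[0,0,0],[0,0,0]], "grip": [0,0,0,0,0]}}

```text
clock: 8.8
position: [539.9, -242.1, 85.3]
ee_rot: [-0.518, 0.855, -0.0, 0.0]
contact_force: [0.3, 0.1, 0.1]
gripper_width: -0.5
```

Request:
{"op": "send_rows", "data": {"translation": [[-1,0,0],[-0.5,0,0],[0,0,0],[0,0,0],[0,0,0]], "dr": [[0,0,0],[0,0,0],[0,0,0],[0,0,0],[0,0,0]], "grip": [0,0,0,0,0]}}

```text
clock: 9.43
position: [540.3, -241.2, 85.3]
ee_rot: [-0.518, 0.855, 0.0, -0.0]
contact_force: [0.2, -0.0, -0.7]
gripper_width: 0.1
```

```bash
cat >> h.py <<'E'
def look(i):
    s=arm.read_state();print(s['clock'],s['position'].round(1),s['contact_force'].round(1))
    im=snap('side','s%d'%i);a=cv2.resize(im[140:220,325:425,::-1],None,fx=4,fy=4,interpolation=cv2.INTER_CUBIC)
    im=snap('scene','c%d'%i);b=cv2.resize(im[225:305,200:300,::-1],None,fx=4,fy=4,interpolation=cv2.INTER_CUBIC)
    cv2.imwrite('pics/p%d.png'%i,np.hstack([a,b]))
E
python3 -c "
from h import *
look(3)"
```

```text
9.425 [ 540.3 -241.2   85.3] [ 0.2 -0.  -0.7]
```

View pics/p3.png

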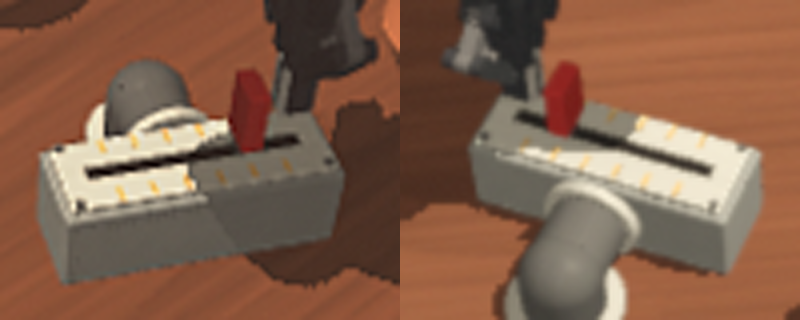

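Paddle clicked one place ahead (gap to the finger visible). On to click two.

Request:
{"op": "send_rows", "data": {"translation": [[-2,0,0],[-2,0,0],[-1.5,0,0],[-1,0,0],[-1,0,0]], "dr": [[0,0,0],[0,0,0],[0,0,0],[0,0,0],[0,0,0]], "grip": [0,0,0,0,0]}}

```text
clock: 10.15
position: [543.9, -234.4, 85.3]
ee_rot: [-0.518, 0.855, -0.0, 0.0]
contact_force: [-0.7, 0.4, 0.3]
gripper_width: -0.1
```

Request:
{"op": "send_rows", "data": {"translation": [[-1,0,0],[-1,0,0],[-1,0,0],[-1,0,0],[-1,0,0]], "dr": [[0,0,0],[0,0,0],[0,0,0],[0,0,0],[0,0,0]], "grip": [0,0,0,0,0]}}

```text
clock: 10.78
position: [545.7, -230.7, 85.3]
ee_rot: [-0.518, 0.855, -0.0, -0.001]
contact_force: [-1.0, -5.2, -0.4]
gripper_width: -0.1
```

Request:
{"op": "send_rows", "data": {"translation": [[-1,0,0],[-1,0,0],[-1,0,0],[-1,0,0],[0,0,0]], "dr": [[0,0,0],[0,0,0],[0,0,0],[0,0,0],[0,0,0]], "grip": [0,0,0,0,0]}}

```text
clock: 11.4
position: [547.7, -226.7, 85.3]
ee_rot: [-0.518, 0.855, 0.0, -0.0]
contact_force: [-1.6, -4.2, -0.0]
gripper_width: -0.1
```

Request:
{"op": "send_rows", "data": {"translation": [[-1,0,0],[-1,0,0],[0,0,0],[0,0,0],[0,0,0]], "dr": [[0,0,0],[0,0,0],[0,0,0],[0,0,0],[0,0,0]], "grip": [0,0,0,0,0]}}

```text
clock: 12.02
position: [549.0, -224.5, 85.3]
ee_rot: [-0.518, 0.855, -0.0, 0.0]
contact_force: [0.0, 0.4, 0.6]
gripper_width: 0.0
```

```bash
python3 -c "
from h import *
look(4)"
```

```text
12.025 [ 549.  -224.5   85.3] [0.  0.4 0.6]
```

View pics/p4.png

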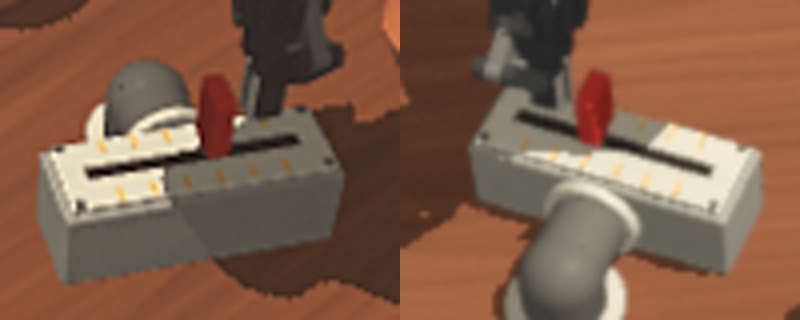

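Second click reached. Third likewise, stopping as soon as it trips.

Request:
{"op": "send_rows", "data": {"translation": [[-2,0,0],[-2,0,0],[-2,0,0],[-1,0,0],[-1,0,0]], "dr": [[0,0,0],[0,0,0],[0,0,0],[0,0,0],[0,0,0]], "grip": [0,0,0,0,0]}}

```text
clock: 12.75
position: [552.6, -217.5, 85.3]
ee_rot: [-0.518, 0.855, 0.0, -0.0]
contact_force: [0.3, 0.3, 1.0]
gripper_width: -0.2
```

Request:
{"op": "send_rows", "data": {"translation": [[-1,0,0],[-1,0,0],[-1,0,0],[-1,0,0],[-1,0,0]], "dr": [[0,0,0],[0,0,0],[0,0,0],[0,0,0],[0,0,0]], "grip": [0,0,0,0,0]}}

```text
clock: 13.38
position: [554.5, -213.8, 85.3]
ee_rot: [-0.518, 0.855, -0.0, -0.001]
contact_force: [-1.8, -5.0, 0.7]
gripper_width: 0.3
```

Request:
{"op": "send_rows", "data": {"translation": [[-1,0,0],[-1,0,0],[-1,0,0],[-1,0,0],[0,0,0]], "dr": [[0,0,0],[0,0,0],[0,0,0],[0,0,0],[0,0,0]], "grip": [0,0,0,0,0]}}

```text
clock: 14.0
position: [556.3, -210.4, 85.3]
ee_rot: [-0.518, 0.855, -0.0, -0.001]
contact_force: [-1.7, -6.3, -0.4]
gripper_width: -0.2
```

Request:
{"op": "send_rows", "data": {"translation": [[-1,0,0],[-1,0,0],[0,0,0],[0,0,0],[0,0,0]], "dr": [[0,0,0],[0,0,0],[0,0,0],[0,0,0],[0,0,0]], "grip": [0,0,0,0,0]}}

```text
clock: 14.62
position: [558.0, -207.4, 85.3]
ee_rot: [-0.518, 0.855, -0.0, 0.0]
contact_force: [-0.2, -0.0, 0.3]
gripper_width: -0.0
```

```bash
python3 -c "
from h import *
look(5)"
```

```text
14.625 [ 558.  -207.4   85.3] [-0.2 -0.   0.3]
```

View pics/p5.png

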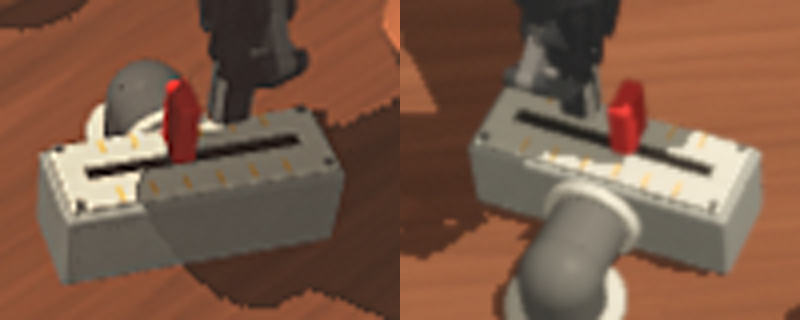

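Third click: the force dropped to zero and a gap opened. Retreat back and up, then verify.

Request:
{"op": "send_rows", "data": {"translation": [[8,0,0],[12,0,0],[0,0,-40],[0,0,-50],[0,0,-50]], "dr": [[0,0,0],[0,0,0],[0,0,0],[0,0,0],[0,0,0]], "grip": [0,0,0,0,0]}}

```text
clock: 15.35
position: [547.7, -226.4, 226.7]
ee_rot: [-0.518, 0.856, 0.0, -0.0]
contact_force: [0.5, -0.5, -0.1]
gripper_width: -0.1
```

```bash
python3 - <<'E'
from h import *
np.set_printoptions(precision=1,suppress=True)
look(6)
for n in ('side','scene'):
    for t in ['forge_lever_top','blower_button_top','switch_box']:
        print(n,t,[(np.array(r['xyz']),r['confidence']) for r in arm.place_of(t,n)[:2]])
im=cv2.imread('pics/s6.png');a=cv2.resize(im[195:255,270:330],None,fx=6,fy=6,interpolation=cv2.INTER_CUBIC)
im=cv2.imread('pics/c6.png');b=cv2.resize(im[240:300,310:370],None,fx=6,fy=6,interpolation=cv2.INTER_CUBIC)
cv2.imwrite('pics/b6.png',np.hstack([a,b]))
for n,f in(('side','s6'),('scene','c6')):
    im=cv2.imread(f'pics/{f}.png').astype(int);m=(im[:,:,1]>im[:,:,2]+50)&(im[:,:,1]>im[:,:,0]+30)
    k,l,st,ce=cv2.connectedComponentsWithStats(m.astype(np.uint8))
    for i in range(1,k):
        if 20<st[i,4]<500: print(n,st[i],ce[i],ray(n,*ce[i],54),proj(n,[588,7,56]))
E
```

```text
15.35 [ 547.7 -226.4  226.7] [ 0.5 -0.5 -0.1]
side forge_lever_top [(array([ 569.8, -181.7,  109. ]), 0.74), (array([511.9, 233.6,  -1.7]), 0.66)]
side blower_button_top [(array([ 568.1, -191. ,    0.8]), 0.66), (array([587.4,  10.9,  55.5]), 0.57)]
side switch_box [(array([588.3,  11.6,   0.5]), 0.9)]
scene forge_lever_top [(array([ 568.2, -182.3,  108.2]), 0.6)]
scene blower_button_top [(array([591.3,  11.3,  57.8]), 0.54)]
scene switch_box [(array([592.6,  11.9,   2.9]), 0.73)]
side [180 102  42  33 352] [198.  112.5] [1053.7  -17.7   54. ] (np.float64(301.10050937907954), np.float64(215.89182618429052))
side [293 213  13  11 110] [298.9 217.6] [588.5  12.6  54. ] (np.float64(301.10050937907954), np.float64(215.89182618429052))
scene [331 258  12  10  96] [336.3 262.3] [590.6  10.6  54. ] (np.float64(334.7353645248398), np.float64(261.07441699878547))
scene [335 366   4  13  25] [336.5 373. ] [887.  -32.7  54. ] (np.float64(334.7353645248398), np.float64(261.07441699878547))
```

View pics/p6.png

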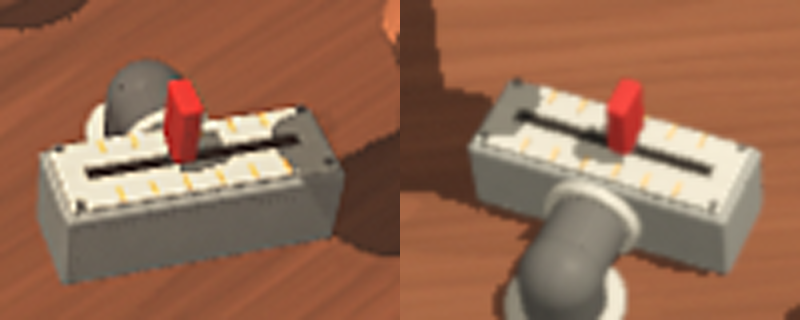

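View pics/b6.png

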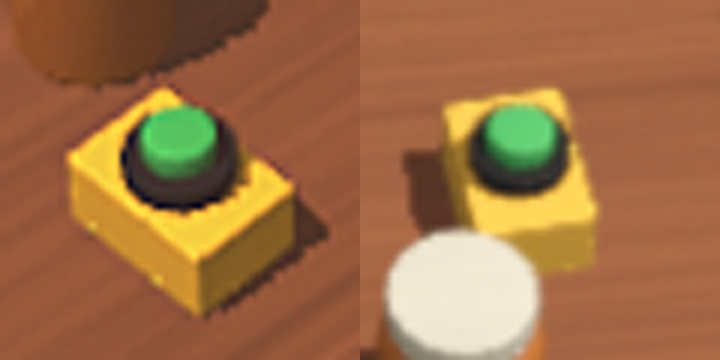

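Red paddle is at the third mark (net: moved ~58 mm). Button at about (590, 11, 56). Move above it.

Request:
{"op": "send_rows", "data": {"translation": [[-46,14.5,0],[-46,14.5,0],[-46,14.5,0],[-46,14.5,0],[-46,14.5,0]], "dr": [[0,0,0],[0,0,0],[0,0,0],[0,0,0],[0,0,0]], "grip": [0,0,0,0,0]}}

```text
clock: 16.38
position: [590.4, 13.2, 224.0]
ee_rot: [-0.518, 0.855, 0.0, -0.001]
contact_force: [0.5, 0.6, -0.3]
gripper_width: -0.1
```

Request:
{"op": "send_rows", "data": {"translation": [[0,0,40],[0,0,40],[0,0,30],[0,0,30],[0,0,0]], "dr": [[0,0,0],[0,0,0],[0,0,0],[0,0,0],[0,0,0]], "grip": [0,0,0,0,0]}}

```text
clock: 17.0
position: [588.3, 11.2, 81.9]
ee_rot: [-0.518, 0.855, 0.001, -0.004]
contact_force: [-0.3, -0.4, 0.6]
gripper_width: -0.1
```

```bash
python3 - <<'E'
from h import *
s=arm.read_state();print(s['clock'],s['position'],s['contact_force'])
im=snap('side','s7');a=cv2.resize(im[160:260,240:340,::-1],None,fx=4,fy=4,interpolation=cv2.INTER_CUBIC)
im=snap('scene','c7');b=cv2.resize(im[210:310,290:390,::-1],None,fx=4,fy=4,interpolation=cv2.INTER_CUBIC)
cv2.imwrite('pics/b7.png',np.hstack([a,b]))
E
```

```text
17.0 [588.29791999  11.21230607  81.8877081 ] [-0.2714169  -0.39609437  0.62949756]
```

View pics/b7.png

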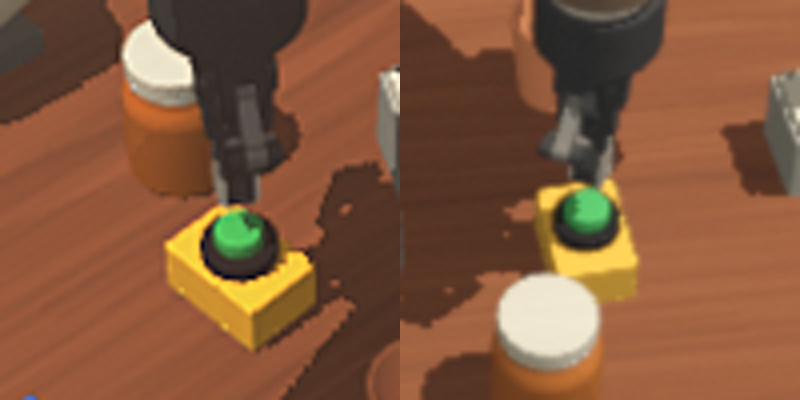

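Fingers are centred above the green button. Descend.

Request:
{"op": "send_rows", "data": {"translation": [[0,0,8],[0,0,8],[0,0,6],[0,0,2],[0,0,0]], "dr": [[0,0,0],[0,0,0],[0,0,0],[0,0,0],[0,0,0]], "grip": [0,0,0,0,0]}}

```text
clock: 17.73
position: [590.7, 11.8, 61.2]
ee_rot: [-0.518, 0.855, 0.0, -0.0]
contact_force: [0.6, 0.5, 0.4]
gripper_width: -0.3
```

Request:
{"op": "send_rows", "data": {"translation": [[0,0,2],[0,0,2],[0,0,1],[0,0,0],[0,0,0]], "dr": [[0,0,0],[0,0,0],[0,0,0],[0,0,0],[0,0,0]], "grip": [0,0,0,0,0]}}

```text
clock: 18.35
position: [590.8, 11.9, 56.5]
ee_rot: [-0.518, 0.855, -0.0, 0.0]
contact_force: [-0.4, 0.4, 1.5]
gripper_width: -0.0
```

Request:
{"op": "send_rows", "data": {"translation": [[0,0,1],[0,0,1],[0,0,0],[0,0,0],[0,0,0]], "dr": [[0,0,0],[0,0,0],[0,0,0],[0,0,0],[0,0,0]], "grip": [0,0,0,0,0]}}

```text
clock: 18.98
position: [590.7, 11.8, 54.4]
ee_rot: [-0.518, 0.855, -0.0, 0.0]
contact_force: [-1.7, 0.4, 2.7]
gripper_width: -0.1
```

Contact near z≈57. Continue until the force rises sharply (bottomed out).

Request:
{"op": "send_rows", "data": {"translation": [[0,0,1],[0,0,1],[0,0,0],[0,0,0],[0,0,0]], "dr": [[0,0,0],[0,0,0],[0,0,0],[0,0,0],[0,0,0]], "grip": [0,0,0,0,0]}}

```text
clock: 19.6
position: [590.8, 11.9, 52.4]
ee_rot: [-0.518, 0.855, -0.0, 0.0]
contact_force: [-0.4, -0.3, 3.4]
gripper_width: 0.1
```

Request:
{"op": "send_rows", "data": {"translation": [[0,0,1],[0,0,1],[0,0,0],[0,0,0],[0,0,0]], "dr": [[0,0,0],[0,0,0],[0,0,0],[0,0,0],[0,0,0]], "grip": [0,0,0,0,0]}}

```text
clock: 20.23
position: [590.8, 11.9, 51.1]
ee_rot: [-0.518, 0.855, -0.0, 0.0]
contact_force: [-1.7, 0.5, 7.6]
gripper_width: 0.1
```

Request:
{"op": "send_rows", "data": {"translation": [[0,0,0.5],[0,0,0.3],[0,0,0],[0,0,0],[0,0,0]], "dr": [[0,0,0],[0,0,0],[0,0,0],[0,0,0],[0,0,0]], "grip": [0,0,0,0,0]}}

```text
clock: 20.85
position: [590.8, 11.8, 51.0]
ee_rot: [-0.518, 0.855, -0.0, 0.0]
contact_force: [-2.6, 0.4, 12.3]
gripper_width: -0.1
```

```bash
python3 - <<'E'
from h import *
s=arm.read_state();print(s['clock'],s['position'],s['contact_force'])
im=snap('side','s8');a=cv2.resize(im[160:260,240:340,::-1],None,fx=4,fy=4,interpolation=cv2.INTER_CUBIC)
im=snap('scene','c8');b=cv2.resize(im[210:310,290:390,::-1],None,fx=4,fy=4,interpolation=cv2.INTER_CUBIC)
cv2.imwrite('pics/b8.png',np.hstack([a,b]))
E
```

```text
20.85 [590.83019826  11.84903735  51.00102752] [-2.55150841  0.35308103 12.26773585]
```

View pics/b8.png

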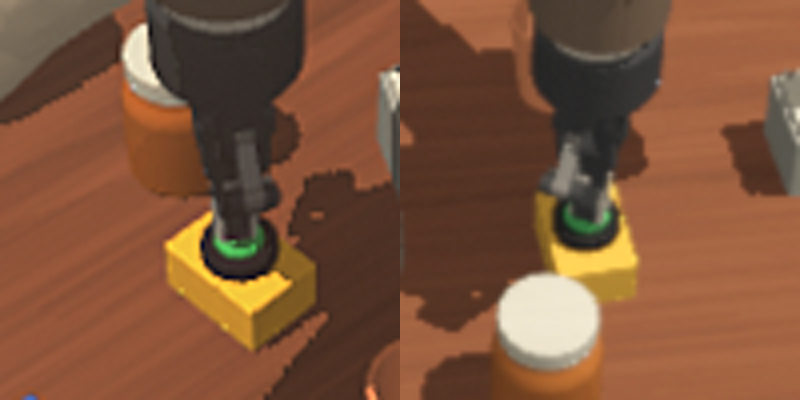

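Button is sunk nearly flush into the housing, z stalled at 51 with 12 N: bottomed. Withdraw upward.

Request:
{"op": "send_rows", "data": {"translation": [[0,0,-6],[0,0,-25],[0,0,-40],[0,0,-50],[0,0,-50]], "dr": [[0,0,0],[0,0,0],[0,0,0],[0,0,0],[0,0,0]], "grip": [0,0,0,0,0]}}

```text
clock: 21.58
position: [590.1, 11.7, 220.8]
ee_rot: [-0.518, 0.855, 0.0, -0.001]
contact_force: [-0.1, -0.1, -0.5]
gripper_width: -0.0
```

Request:
{"op": "send_rows", "data": {"translation": [[0,0,-20],[0,0,0],[0,0,0],[0,0,0],[0,0,0]], "dr": [[0,0,0],[0,0,0],[0,0,0],[0,0,0],[0,0,0]], "grip": [0,0,0,0,0]}}

```text
clock: 22.2
position: [590.3, 11.7, 239.3]
ee_rot: [-0.518, 0.855, 0.0, -0.001]
contact_force: [0.0, 0.0, -0.1]
gripper_width: 0.4
```

```bash
python3 - <<'E'
from h import *
np.set_printoptions(precision=1,suppress=True)
s=arm.read_state();print(s['clock'],s['position'],s['contact_force'])
look(9)
for n in ('side','scene'):
    for t in ['forge_lever_top','tin_lever_top','copper_cup','flux_jar','copper_jug','clay_pot']:
        print(n,t,[(np.array(r['xyz']),r['confidence']) for r in arm.place_of(t,n)[:1]])
E
```

```text
22.2 [590.3  11.7 239.3] [ 0.   0.  -0.1]
22.2 [590.3  11.7 239.3] [ 0.   0.  -0.1]
side forge_lever_top [(array([ 571.7, -183.6,  109.9]), 0.58)]
side tin_lever_top [(array([521.7, 182.5, 115.7]), 0.53)]
side copper_cup [(array([439.5,  11. ,   1.9]), 0.7)]
side flux_jar [(array([694.3, -28.8,   2.3]), 0.79)]
side copper_jug [(array([ 556.3, -425.5,    2.3]), 0.79)]
side clay_pot [(array([559.3, 421. ,  -1.7]), 0.79)]
scene forge_lever_top [(array([ 566.6, -183.4,  105. ]), 0.7)]
scene tin_lever_top [(array([520.2, 180.9, 108.4]), 0.43)]
scene copper_cup [(array([439.5,  10. ,  -1.3]), 0.72)]
scene flux_jar [(array([689. , -25.1,   3.2]), 0.56)]
scene copper_jug [(array([ 557.6, -430.4,   -1.6]), 0.67)]
scene clay_pot [(array([559.6, 417.6,   0.3]), 0.7)]
```

View pics/s9.png

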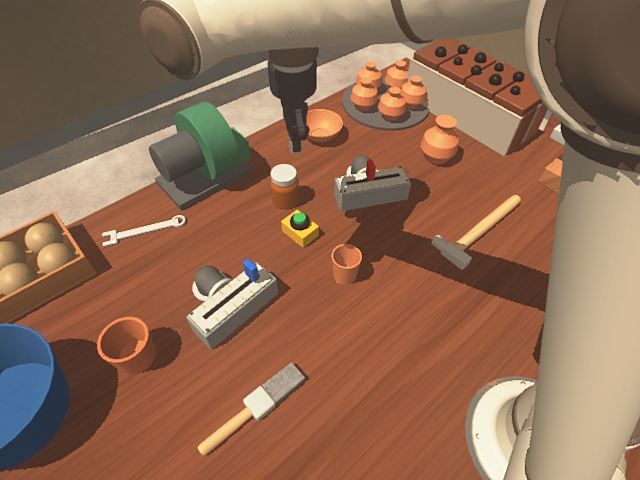

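View pics/p9.png

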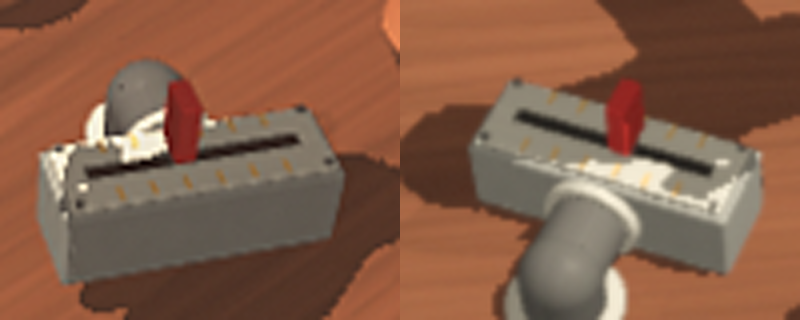

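```bash
python3 -c "
from h import *
print(arm.job_done())"
```

```text
the job is handed in; nothing more can be done
None
```

I pushed the red paddle through clicks one and two and stopped it in the third. Then I pressed the green button to the bottom, lifted the hand clear and handed the job in at about 22 s of the 64 s allowed.

- **Red paddle:** each click showed the push rise to about 5–6.5 N, then drop to zero as the paddle ran ahead and left a gap to the finger. In the last pictures its top is at about (569, −183). The third click should be at about (571, −181), so that agrees within the networks' error. It was still there after the button press.
- **Button:** it travelled about 6 mm and stalled at z = 51 with 12 N. The picture then showed it sunk nearly flush in its housing.
- **Everything else:** the blue paddle, cup, jar, jug and pot measured within about 5 mm of where they started, which is the networks' error. The hammer and brush I only checked by eye, and they look unmoved. The contact force is zero, with the hand about 180 mm above the button.

Measurements that disagreed:
- **Gate angle:** the estimates ran from −0.45 to −0.48 rad between cameras, which made no difference to the push.
- **Network detections:** a few were plainly wrong, such as a red paddle at (344, 319, −1), and I ignored them.

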